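Find the concealed release of a lamp supply box

ROBOT

A 7-joint arm with a two-finger parallel gripper is mounted at the origin on the work surface. World frame = base frame: x ahead of the robot, y to its left, z up, the work surface at z = 0. Lengths are in m, angles in rad, forces in N, time in s.
With the tool pointing down it reaches from about 0.425 to 0.875 m from the base axis. Payload 9.9 kg.
Tool frame: the origin (TCP) lies on the centre line of the jaws, within the pads' length; the fingertips stand 14 mm ahead of it and the grasp point (between the pads) lies 5 mm behind it; z points along the fingers, y is the direction in which the jaws open and shut (so a half turn about z gives the same grasp; the last joint's range is limited). The gripper opens to 85 mm and grips with 20 to 120 N. Pads are 22 mm wide; open, the fingers measure 114 mm over their backs; the gripper's body (76 mm by 85 mm) begins 54 mm behind the grasp point. The pads swing forward as they close: fully open they stand 13 mm farther back than shut.
Start: joints at [-1.343, 0.576, 0.025, 1.437, -0.015, 1.129, -0.057], TCP at [0.207, 0.642, 0.245] pointing down, gripper open.
Joint ranges: [-2.76, 2.76], [-0.34, 2.15], [-1.52, 1.57], [0.19, 2.46], [-1.09, 4.23], [0.17, 1.99], [-2.82, 2.82]. Speed limits (rad/s): [2.22, 2.22, 3.01, 3.01, 3.14, 3.14, 3.14].

INTERFACE

Orientations are given as a unit quaternion [w, x, y, z].
In Python, from cell import status, optics, env gives the robot as it stands.
- The arm moves only by the tool jog_arm, never from a script. Its argument "commands" is a list of rows, each an object of numbers: "ax", "ay", "az": the turn, a rotation vector about the tool's x, y, z in degrees; "dx", "dy", "dz": the shift along the tool's x, y, z in cm; "hand": the finger opening in cm, from 0 to 8.54. In form: [{"ax": .., "ay": .., "az": .., "dx": .., "dy": .., "dz": .., "hand": ..}, ...]. A call has 1 to 12 rows; each row shifts and turns the commanded pose from where the row before left it, along the tool's axes as they then stand; what a row does not reach is not made up. A row lasts 1/10 s, in which the tool goes at most 50 mm and 8.59 degrees, less where a joint would pass 70% of its speed; a pose out of reach is approached as far as the arm can. A call is refused whole if a number of a shift passes 5 or a number of a turn 8.59, either way. A call with a gripper value outside its range is refused whole. The fingers move at their own pace and stop on an object; "grip_force" is the grip in N (left out, the last holds). Time passes only in rows, so rows that do not move let the fingers close. It gives the time, the measured TCP pose, the force and the opening at its end, in the units of the state.
- status.state(): the state, without advancing time (a new reading comes with each control period).
- optics.snapshot(name): name is "scene" or "top"; returns the picture (480x640x3 uint8, blue, green, red); there is no depth.
- optics.calibration(name): a dict with "fx", "fy", "cx", "cy" (pixels), "k1" (the pictures are not rectified: a ray, as slopes to the right and down, at radius r is drawn at 1 + k1 r^2 times it, then the intrinsics apply), "T" (4x4, takes a point from camera to world coordinates). Camera axes: x right, y down, z forward; pixel columns grow to the right and rows downward; lengths in m; the calibration is good to about 2 mm. A picture is of the moment at which its call begins. calibration takes no time and is no camera call.
- env.hand_in(): hands the job in, once; it reports no verdict.
The state is a dict: "clock": time; "joints": joint angles; "joint_velocities": joint speeds; "tau": joint torques, N m; "tool_pos": TCP position; "orientation": TCP orientation; "ft_force": force on the tool from outside, world axes, zero at the start; "ft_torque": the same for the moment, N m; "width": finger opening in m.
Only numpy, scipy, OpenCV 4.12 (cv2) and the standard library are available. Lean on these libraries where they do the work, as an engineer would, in place of code of your own. Each camera call takes 0.05 s, during which the arm holds its last target.

TASK

Open the battery door of the white supply box on the bench by its concealed release: feel across the row of four round pads let into its top with closed fingertips, find the one pad that gives (the other three are fixed blanks that look the same) and press it fully home so that the battery door pops ajar and stays so. Do not touch or prise the door itself, pick nothing up, leave everything else on the bench and on the box where it is, and finish clear of everything.

Things in the scene. Friction and masses are not known exactly. Their poses are not given: they have to be found in the camera images.
- unit: White plastic supply box lying flat, fixed to the bench: 230 mm along its x, 320 mm along its y, 62 mm high. Origin at the centre of its underside; x points from the row of pads to the door's hinge, y along the row, z up. Its flat top is at z = 62 mm. The battery door lies in the top, flush, x from -8 to +99 mm, y within 83 mm of the middle.
- pad_row (a point): Middle of the row of pads, at the height of their faces (60 mm above the bench); axes as the box's. Four like white round pads, 52 mm in diameter, lie in 58 mm holes of the top, faces 2 mm below it, centres at y = -96, -32, +32 and +96 mm from here, x = 0. One, a different one each time, is the release; three are rigid blanks.
- release (a joint): How far the release pad is pressed in (m): 0 at rest, 0.007 fully home. It sinks straight down against a steady push of about 4 N (6 N or so while moving quickly) and stays where it is left. Only the fingertips fitting inside its 58 mm hole can press it home.
- battery_door (a joint): Angle of the battery door (rad): 0 shut and flush, 0.3 ajar. The release pad lifts it in step as it goes in; its pad-side edge then stands about 32 mm above the top of the box. It stays up when the pad is left fully home.
- door_edge (a point): Middle of the pad-side edge of the battery door, on its upper face. The door is a white plate 106 x 166 x 6 mm that runs from here 107 mm along x to its hinge. Not to be touched.
- cell_a: Loose round battery cell standing beside the box, 33 mm in diameter, 61 mm high; origin at the centre of its underside. Leave alone.
- cell_b: Second loose battery cell, the same as the first. Leave alone.
- bulb: Loose white lamp bulb standing on its metal cap, 60 mm across, 98 mm high; origin under its centre. Leave alone.
- tin: Small round metal tin, 52 mm in diameter, 26 mm high, standing on top of the box beside the door; origin under its centre. Leave alone.
- pack: Small cardboard pack 70 x 38 x 30 mm on top of the box on the other side of the door; origin under its centre. Leave alone.
- carton: White carton 85 x 85 x 110 mm high beside the box; origin under its centre. Leave alone.
- tape: Roll of tape lying flat, 90 mm in diameter, 24 mm high; origin under its centre. Leave alone.
- driver: Screwdriver 200 mm long lying on the bench nearer the robot on its left; about 30 mm high; origin under its middle. Leave alone.

How it is judged:
At the end, for the whole second after the job is handed in: The release pad is home (pressed in more than 5.8 of 7 mm), the battery door stands ajar (over 0.23 rad) and still, and every loose thing is within 30 mm of where it began (value of joint release above 0.0058 m and value of joint battery_door above 0.23 rad and velocity of joint battery_door below 0.05 rad/s and distance of each of cell_a, cell_b, bulb, tin, pack, carton, tape, driver from where it was at the start of the episode below 0.03 m); the robot touches nothing.
It fails at once if the battery door is touched or prised (contact force between any of the fingers, the arm and battery_door above 1 N).
It fails at once if a loose thing is lifted, carried or knocked away (moved more than 30 mm) (distance of any of cell_a, cell_b, bulb, tin, pack, carton, tape, driver from where it was at the start of the episode above 0.03 m).
It also fails if it takes over 48 s, if anything falls off the work surface, if the arm or the gripper's body presses on something with over 40 N, if the wrist force passes 120 N, or if a joint passes its speed limit or range.

## Working session

There is one attempt and no reset: what is moved stays moved. The work goes in short steps, Python scripts to look and compute and a tool call to move; the robot and the scene stay as the last step left them, time stands still between calls to the robot, and variables do not carry over. Pictures are saved under pics/ and viewed, and the job is handed in when it is done.

Besides the shell and the picture viewer there is one more tool, called after ">>>" as name([rows], argument=value, ...), one row to a line, values as JSON. jog_arm: Moves the arm, as the interface text tells. Its arguments: {"type":"object","properties":{"commands":{"type":"array","items":{"type":"object","properties":{"ax":{"type":"number"},"ay":{"type":"number"},"az":{"type":"number"},"dx":{"type":"number"},"dy":{"type":"number"},"dz":{"type":"number"},"hand":{"type":"number"}}}},"grip_force":{"type":"number"}},"required":["commands"]}

```bash
mkdir -p pics; python3 - <<'E'
from cell import status, optics, env
import cv2
print(status.state())
for n in("scene","top"):
    cv2.imwrite(f"pics/{n}0.png",optics.snapshot(n)); print(optics.calibration(n))
E
```

```text
{'clock': 0.0, 'joints': array([-1.3427974 ,  0.57655505,  0.02483785,  1.43791326, -0.01498889,
        1.12896366, -0.05649293]), 'joint_velocities': array([-1.83973746e-03, -1.31117837e-03,  5.78004072e-04, -1.86247381e-05,
        3.24749384e-04,  1.18282655e-03,  6.81997373e-04]), 'tau': array([ 4.32740471e-04, -7.65760374e+01,  2.25079805e+00, -2.85968417e+01,
        1.54395372e-02,  1.25501869e-02, -1.50040177e-05]), 'tool_pos': array([0.20693443, 0.64205533, 0.24442521]), 'orientation': array([-8.19345337e-05,  1.55243431e-01,  9.87875899e-01, -8.23330203e-04]), 'ft_force': array([ 0.16324246,  0.72966476, -0.18084382]), 'ft_torque': array([ 0.01003226, -0.01193909, -0.00793251]), 'width': 0.0850915618376522}
{'fx': 604.9371819111417, 'fy': 604.9371819111417, 'cx': 320.4617736228581, 'cy': 247.00965647894827, 'k1': 0.011933872669643547, 'T': array([[ 0.47633995,  0.76473943, -0.43390535,  1.06181217],
       [ 0.87923841, -0.41783998,  0.22880029, -0.23375073],
       [-0.0063304 , -0.49049297, -0.87142216,  1.06127565],
       [ 0.        ,  0.        ,  0.        ,  1.        ]])}
{'fx': 523.6482838892969, 'fy': 523.6482838892969, 'cx': 319.40011145646014, 'cy': 240.46978309427826, 'k1': -0.13946538445444157, 'T': array([[-0.0217693 , -0.99803949,  0.05867936,  0.46847958],
       [-0.99970708,  0.02110969, -0.01183748,  0.04244517],
       [ 0.01057557, -0.05891987, -0.9982067 ,  1.37070484],
       [ 0.        ,  0.        ,  0.        ,  1.        ]])}
```

View pics/scene0.png

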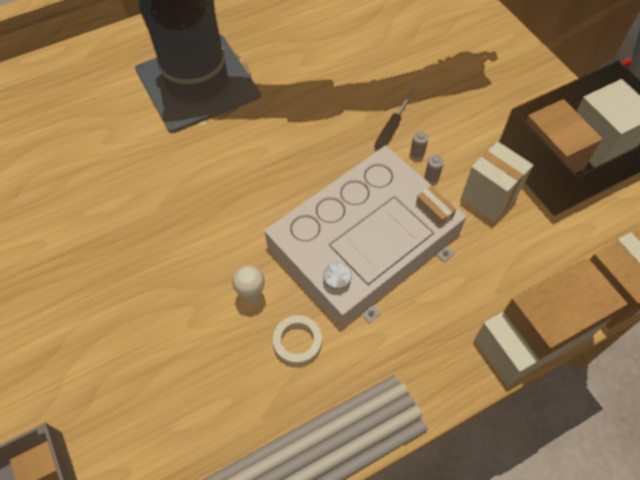

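View pics/top0.png

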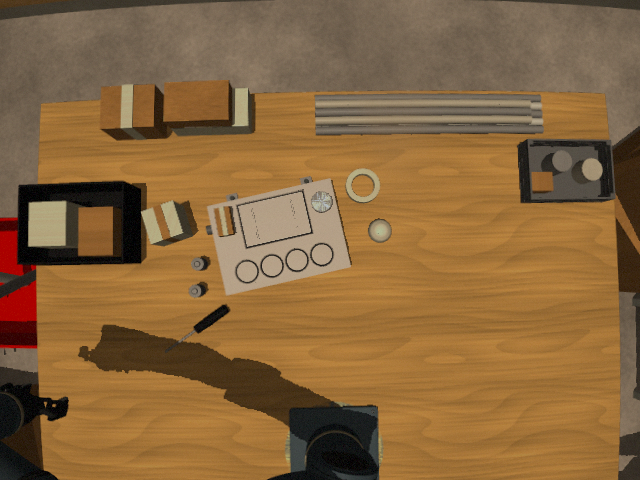

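The pads show as dark rings in both views: top (247,271), (272,265), (297,260), (322,254); scene (378,176), (355,192), (330,210), (306,228). The arm blocks neither view of the box. Next I'll measure the rings properly.

```bash
cat > h.py <<'E'
import numpy as np, cv2
from cell import status, optics, env
def ray(n,px):
    c=optics.calibration(n)
    d=np.array([(px[0]-c['cx'])/c['fx'],(px[1]-c['cy'])/c['fy']]); u=d.copy()
    for _ in range(20): u=d/(1+c['k1']*(u@u))
    T=c['T']; return T[:3,3],T[:3,:3]@np.array([u[0],u[1],1])
def plane(n,px,z):
    o,d=ray(n,px); return o+d*(z-o[2])/d[2]
def tri(a,b):
    o1,d1=ray("top",a);o2,d2=ray("scene",b)
    s=np.linalg.lstsq(np.c_[d1,-d2],o2-o1,rcond=None)[0]
    p,q=o1+s[0]*d1,o2+s[1]*d2
    return (p+q)/2,np.linalg.norm(p-q)
E
python3 - <<'E'
from h import *
seed={"top":[(247,271),(272,265),(297,260),(322,254)],"scene":[(378,176),(355,192),(330,210),(306,228)]}
P={}
for n in seed:
    g=cv2.cvtColor(cv2.imread(f"pics/{n}0.png"),cv2.COLOR_BGR2GRAY)
    th=cv2.adaptiveThreshold(g,255,cv2.ADAPTIVE_THRESH_MEAN_C,cv2.THRESH_BINARY_INV,31,12)
    cs,_=cv2.findContours(th,cv2.RETR_LIST,cv2.CHAIN_APPROX_NONE)
    P[n]=[]
    for s in seed[n]:
        L=[]
        for c in cs:
            if len(c)<25: continue
            e=cv2.fitEllipse(c)
            if np.hypot(e[0][0]-s[0],e[0][1]-s[1])<4 and 16<e[1][1]<40: L.append(e)
        print(n,s,[(np.round(e[0],1),np.round(e[1],1)) for e in L])
        P[n].append(np.mean([e[0] for e in L],axis=0) if L else np.array(s,float))
Q=[]
for i in range(4):
    p,e=tri(P["top"][i],P["scene"][i]); a=plane("top",P["top"][i],.06);b=plane("scene",P["scene"][i],.06)
    print(p.round(4),round(e,4),a.round(4),b.round(4)); Q.append((a+b)/2)
Q=np.array(Q); print(Q.round(4),np.linalg.norm(np.diff(Q,axis=0),axis=1), Q.mean(0))
d=Q[0]-Q[3];print("row angle deg",np.degrees(np.arctan2(d[1],d[0])), np.linalg.norm(Q[:,:2],axis=1))
E
```

```text
top (247, 271) [(array([246.7, 271.2]), array([20.6, 21. ])), (array([246.4, 271.1]), array([23.5, 23.6]))]
top (272, 265) [(array([271.6, 265.5]), array([20.8, 20.9])), (array([271.4, 265.4]), array([23.3, 23.4]))]
top (297, 260) [(array([296.6, 259.7]), array([20.8, 20.9])), (array([296.4, 259.8]), array([23.2, 23.6]))]
top (322, 254) [(array([321.5, 254.1]), array([20.6, 20.9])), (array([321.4, 254. ]), array([23.4, 23.6]))]
scene (378, 176) [(array([377.9, 175.9]), array([20.5, 25.5]))]
scene (355, 192) [(array([354.3, 192.7]), array([21.4, 25.8]))]
scene (330, 210) [(array([329.9, 210.2]), array([22., 26.]))]
scene (306, 228) [(array([305. , 228.1]), array([22.5, 26.2]))]
[0.4725 0.2111 0.0584] 0.0001 [0.4725 0.2109 0.06  ] [0.4735 0.2105 0.06  ]
[0.4855 0.1482 0.059 ] 0.0002 [0.4854 0.148  0.06  ] [0.4861 0.1479 0.06  ]
[0.4985 0.0853 0.0589] 0.0001 [0.4984 0.0853 0.06  ] [0.4991 0.0851 0.06  ]
[0.5115 0.0227 0.0593] 0.0007 [0.5113 0.0224 0.06  ] [0.512  0.0229 0.06  ]
[[0.473  0.2107 0.06  ]
 [0.4858 0.1479 0.06  ]
 [0.4988 0.0852 0.06  ]
 [0.5117 0.0227 0.06  ]] [0.06400702 0.06411943 0.06381979] [0.49230605 0.11660435 0.06      ]
row angle deg 101.61700116441422 [0.5178069  0.50778389 0.50600342 0.51216856]
```

The checks agree: pad spacing is 64 mm, heights are 58.4–59.3 mm by triangulation, and the reach is about 0.51 m. The row lies at 101.6°. I'll turn the jaw axis along the row and close the fingers.

>>> jog_arm([
  {"az":-7.4,"hand":0},
  {"az":-7.4,"hand":0},
  {"az":-7.4,"hand":0},
  {"az":-7.3,"hand":0},
  {"hand":0},
  {"hand":0},
  {"hand":0},
  {"hand":0},
], grip_force=20)

```text
validation failed for argument at $.co...
```

```bash
cat >> h.py <<'E'
from scipy.spatial.transform import Rotation as R
PADS=np.array([[.473,.2107,.06],[.4858,.1479,.06],[.4988,.0852,.06],[.5117,.0227,.06]])
def to(target):
    s=status.state(); q=s['orientation']; r=R.from_quat([q[1],q[2],q[3],q[0]])
    print("t",round(s['clock'],2),"pos",s['tool_pos'].round(4),"y ang",np.degrees(np.arctan2(*r.as_matrix()[[1,0],1])).round(2),"z",r.as_matrix()[:,2].round(3),"F",s['ft_force'].round(2),"w",round(s['width'],4))
    print("delta tool cm",(r.inv().apply(np.array(target)-s['tool_pos'])*100).round(2), "joints", s['joints'].round(2))
E
python3 -c "
from h import *
to(PADS[0]+[0,0,.034])"
```

```text
t 0.1 pos [0.2069 0.6421 0.2445] y ang 72.14 z [-0.    -0.001 -1.   ] F [-0.03  0.25 -0.85] w 0.0856
delta tool cm [-38.56 -32.87  15.1 ] joints [-1.34  0.58  0.02  1.44 -0.02  1.13 -0.06]
```

The call was refused, and it may need every key in each row. I'll retry with all of them.

>>> jog_arm([
  {"ax":0,"ay":0,"az":-7.4,"dx":0,"dy":0,"dz":0,"hand":0},
  {"ax":0,"ay":0,"az":-7.4,"dx":0,"dy":0,"dz":0,"hand":0},
  {"ax":0,"ay":0,"az":-7.4,"dx":0,"dy":0,"dz":0,"hand":0},
  {"ax":0,"ay":0,"az":-7.3,"dx":0,"dy":0,"dz":0,"hand":0},
  {"ax":0,"ay":0,"az":0,"dx":0,"dy":0,"dz":0,"hand":0},
  {"ax":0,"ay":0,"az":0,"dx":0,"dy":0,"dz":0,"hand":0},
], grip_force=20)

```text
clock: 0.7
tool_pos: [0.2072, 0.6423, 0.2449]
orientation: [-0.0, -0.099, 0.995, -0.0]
ft_force: [0.0, 0.5, 0.6]
width: 0.0002
```

```bash
python3 -c "
from h import *
to(PADS[0]+[0,0,.034])"
```

```text
t 0.7 pos [0.2072 0.6423 0.2449] y ang 101.41 z [-0.    -0.001 -1.   ] F [0.03 0.51 0.61] w 0.0002
delta tool cm [-17.53 -47.56  15.11] joints [-1.26  0.58 -0.11  1.43  0.07  1.14  0.38]
```

>>> jog_arm([
  {"ax":0,"ay":0,"az":0,"dx":-1.4,"dy":-3.9,"dz":0,"hand":0},
  {"ax":0,"ay":0,"az":0,"dx":-1.4,"dy":-3.9,"dz":0,"hand":0},
  {"ax":0,"ay":0,"az":0,"dx":-1.4,"dy":-3.9,"dz":0,"hand":0},
  {"ax":0,"ay":0,"az":0,"dx":-1.4,"dy":-3.9,"dz":0,"hand":0},
  {"ax":0,"ay":0,"az":0,"dx":-1.4,"dy":-3.9,"dz":0,"hand":0},
  {"ax":0,"ay":0,"az":0,"dx":-1.4,"dy":-3.9,"dz":0,"hand":0},
  {"ax":0,"ay":0,"az":0,"dx":-1.4,"dy":-3.9,"dz":0,"hand":0},
  {"ax":0,"ay":0,"az":0,"dx":-1.4,"dy":-3.9,"dz":0,"hand":0},
  {"ax":0,"ay":0,"az":0,"dx":-1.4,"dy":-3.9,"dz":0,"hand":0},
  {"ax":0,"ay":0,"az":0,"dx":-1.4,"dy":-3.9,"dz":0,"hand":0},
  {"ax":0,"ay":0,"az":0,"dx":-1.4,"dy":-3.9,"dz":0,"hand":0},
  {"ax":0,"ay":0,"az":0,"dx":0,"dy":0,"dz":0,"hand":0},
])

```text
clock: 1.9
tool_pos: [0.4474, 0.2475, 0.2454]
orientation: [0.001, -0.095, 0.995, -0.001]
ft_force: [-0.4, 0.8, 0.3]
width: -0.0002
```

```bash
python3 -c "
from h import *
to(PADS[0]+[0,0,.034])"
```

```text
t 1.9 pos [0.4474 0.2475 0.2454] y ang 100.94 z [ 0.001 -0.003 -1.   ] F [-0.35  0.78  0.31] w -0.0002
delta tool cm [-1.8  -4.05 15.16] joints [-0.57  0.33 -0.04  1.86  0.02  0.95  1.14]
```

>>> jog_arm([
  {"ax":0,"ay":0,"az":-0.7,"dx":-0.9,"dy":-2.0,"dz":0,"hand":0},
  {"ax":0,"ay":0,"az":0,"dx":-0.9,"dy":-2.0,"dz":0,"hand":0},
  {"ax":0,"ay":0,"az":0,"dx":0,"dy":0,"dz":3,"hand":0},
  {"ax":0,"ay":0,"az":0,"dx":0,"dy":0,"dz":3,"hand":0},
  {"ax":0,"ay":0,"az":0,"dx":0,"dy":0,"dz":3,"hand":0},
  {"ax":0,"ay":0,"az":0,"dx":0,"dy":0,"dz":3,"hand":0},
  {"ax":0,"ay":0,"az":0,"dx":0,"dy":0,"dz":1.5,"hand":0},
  {"ax":0,"ay":0,"az":0,"dx":0,"dy":0,"dz":0,"hand":0},
  {"ax":0,"ay":0,"az":0,"dx":0,"dy":0,"dz":0,"hand":0},
])

```text
clock: 2.8
tool_pos: [0.4704, 0.2183, 0.1106]
orientation: [-0.0, -0.107, 0.994, -0.0]
ft_force: [-0.5, -0.5, -0.5]
width: 0.0003
```

```bash
python3 -c "
from h import *
to(PADS[0]+[0,0,.019])
cv2.imwrite('pics/scene1.png',optics.snapshot('scene')[100:300,200:500].repeat(2,0).repeat(2,1))"
```

```text
t 2.8 pos [0.4704 0.2183 0.1106] y ang 102.26 z [-0. -0. -1.] F [-0.49 -0.45 -0.52] w 0.0003
delta tool cm [-0.09 -0.8   3.16] joints [-0.5   0.52 -0.04  2.01  0.03  0.62  1.23]
```

View pics/scene1.png

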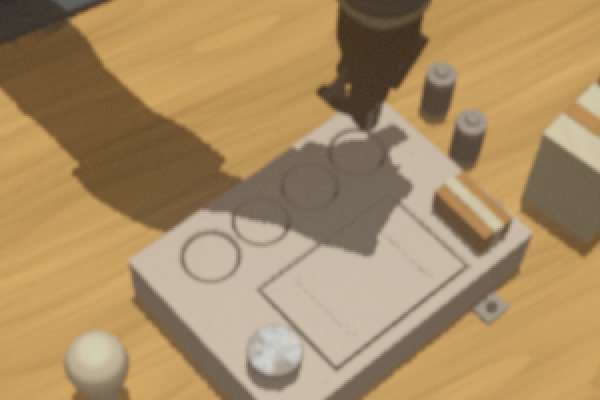

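The closed fingertips hang just above the +y end pad, at crop pixel (368,128), clear of the pack and the cells. I'll align 8 mm along the row, lower, and probe.

>>> jog_arm([
  {"ax":0,"ay":0,"az":0.5,"dx":-0.1,"dy":-0.8,"dz":0,"hand":0},
  {"ax":0,"ay":0,"az":0,"dx":0,"dy":0,"dz":1.5,"hand":0},
  {"ax":0,"ay":0,"az":0,"dx":0,"dy":0,"dz":1.2,"hand":0},
  {"ax":0,"ay":0,"az":0,"dx":0,"dy":0,"dz":0,"hand":0},
  {"ax":0,"ay":0,"az":0,"dx":0,"dy":0,"dz":0,"hand":0},
  {"ax":0,"ay":0,"az":0,"dx":0,"dy":0,"dz":0,"hand":0},
])

```text
clock: 3.45
tool_pos: [0.4733, 0.2104, 0.0838]
orientation: [0.0, -0.103, 0.995, 0.0]
ft_force: [-0.6, 0.3, 0.2]
width: 0.0001
```

```bash
python3 -c "
from h import *
to(PADS[0]+[0,0,.014])"
```

```text
t 3.45 pos [0.4733 0.2104 0.0838] y ang 101.83 z [ 0.001  0.    -1.   ] F [-0.61  0.25  0.24] w 0.0001
delta tool cm [0.02 0.03 0.98] joints [-0.49  0.56 -0.04  2.03  0.04  0.55  1.23]
```

>>> jog_arm([
  {"ax":0,"ay":0,"az":0,"dx":0,"dy":0,"dz":0.4,"hand":0},
  {"ax":0,"ay":0,"az":0,"dx":0,"dy":0,"dz":0.4,"hand":0},
  {"ax":0,"ay":0,"az":0,"dx":0,"dy":0,"dz":0.1,"hand":0},
  {"ax":0,"ay":0,"az":0,"dx":0,"dy":0,"dz":0.1,"hand":0},
  {"ax":0,"ay":0,"az":0,"dx":0,"dy":0,"dz":0.1,"hand":0},
  {"ax":0,"ay":0,"az":0,"dx":0,"dy":0,"dz":0.1,"hand":0},
  {"ax":0,"ay":0,"az":0,"dx":0,"dy":0,"dz":0,"hand":0},
  {"ax":0,"ay":0,"az":0,"dx":0,"dy":0,"dz":0,"hand":0},
])

```text
clock: 4.25
tool_pos: [0.4729, 0.2103, 0.0712]
orientation: [-0.0, -0.103, 0.995, -0.0]
ft_force: [-0.2, -0.2, 0.8]
width: 0.0
```

>>> jog_arm([
  {"ax":0,"ay":0,"az":0,"dx":0,"dy":0,"dz":0.1,"hand":0},
  {"ax":0,"ay":0,"az":0,"dx":0,"dy":0,"dz":0,"hand":0},
])

```text
clock: 4.45
tool_pos: [0.473, 0.2103, 0.0702]
orientation: [-0.0, -0.103, 0.995, -0.0]
ft_force: [-0.8, -0.3, 0.7]
width: 0.0002
```

>>> jog_arm([
  {"ax":0,"ay":0,"az":0,"dx":0,"dy":0,"dz":0.1,"hand":0},
  {"ax":0,"ay":0,"az":0,"dx":0,"dy":0,"dz":0,"hand":0},
])

```text
clock: 4.65
tool_pos: [0.4729, 0.2103, 0.0692]
orientation: [-0.0, -0.103, 0.995, -0.0]
ft_force: [-1.2, -0.8, 1.6]
width: 0.0002
```

>>> jog_arm([
  {"ax":0,"ay":0,"az":0,"dx":0,"dy":0,"dz":0.1,"hand":0},
  {"ax":0,"ay":0,"az":0,"dx":0,"dy":0,"dz":0,"hand":0},
])

```text
clock: 4.85
tool_pos: [0.473, 0.2103, 0.0682]
orientation: [-0.0, -0.103, 0.995, -0.0]
ft_force: [-0.9, -0.1, 0.9]
width: 0.0
```

```bash
python3 -c "
from h import *
to(PADS[0]+[0,0,.014])
cv2.imwrite('pics/scene2.png',cv2.resize(optics.snapshot('scene')[120:270,260:480],None,fx=3.5,fy=3.5,interpolation=cv2.INTER_CUBIC))"
```

```text
t 4.85 pos [0.473  0.2103 0.0682] y ang 101.84 z [-0. -0. -1.] F [-0.87 -0.14  0.94] w 0.0
delta tool cm [-0.01  0.04 -0.58] joints [-0.49  0.58 -0.03  2.04  0.04  0.51  1.23]
```

View pics/scene2.png

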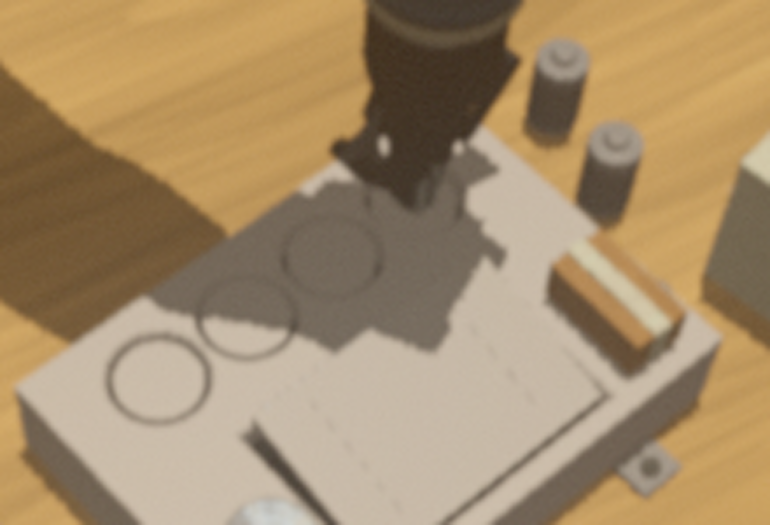

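The door's near edge has already lifted: there is an open gap at crop (250,440)–(330,520), and the seam is gone. So this pad is the release, with the tip about 5.8 mm down. I'll press on until the force shows the stop.

>>> jog_arm([
  {"ax":0,"ay":0,"az":0,"dx":0,"dy":0,"dz":0.1,"hand":0},
  {"ax":0,"ay":0,"az":0,"dx":0,"dy":0,"dz":0,"hand":0},
])

```text
clock: 5.1
tool_pos: [0.4731, 0.2103, 0.0672]
orientation: [0.0, -0.103, 0.995, 0.0]
ft_force: [-1.6, -0.4, 0.8]
width: 0.0001
```

>>> jog_arm([
  {"ax":0,"ay":0,"az":0,"dx":0,"dy":0,"dz":0.05,"hand":0},
  {"ax":0,"ay":0,"az":0,"dx":0,"dy":0,"dz":0,"hand":0},
])

```text
clock: 5.3
tool_pos: [0.4731, 0.2104, 0.0671]
orientation: [0.0, -0.103, 0.995, 0.0]
ft_force: [-2.4, 0.7, 7.9]
width: 0.0001
```

>>> jog_arm([
  {"ax":0,"ay":0,"az":0,"dx":0,"dy":0,"dz":0.05,"hand":0},
  {"ax":0,"ay":0,"az":0,"dx":0,"dy":0,"dz":0,"hand":0},
])

```text
clock: 5.5
tool_pos: [0.4731, 0.2104, 0.067]
orientation: [0.0, -0.103, 0.995, 0.0]
ft_force: [-2.4, -1.2, 12.8]
width: 0.0003
```

The stop is reached: the tip is at 53.0 mm, which is 7 mm in, and the force has risen to 12.8 N. I'll retreat straight up, then back away from the door toward the robot.

>>> jog_arm([
  {"ax":0,"ay":0,"az":0,"dx":0,"dy":0,"dz":-0.5,"hand":0},
  {"ax":0,"ay":0,"az":0,"dx":0,"dy":0,"dz":-1.0,"hand":0},
  {"ax":0,"ay":0,"az":0,"dx":0,"dy":0,"dz":-2.0,"hand":0},
  {"ax":0,"ay":0,"az":0,"dx":0,"dy":0,"dz":-3.0,"hand":0},
  {"ax":0,"ay":0,"az":0,"dx":0,"dy":0,"dz":-3.0,"hand":0},
  {"ax":0,"ay":0,"az":0,"dx":0,"dy":0,"dz":-3.0,"hand":0},
  {"ax":0,"ay":0,"az":0,"dx":0,"dy":0,"dz":-3.0,"hand":0},
  {"ax":0,"ay":0,"az":0,"dx":0,"dy":0,"dz":-3.0,"hand":0},
  {"ax":0,"ay":0,"az":0,"dx":0,"dy":0,"dz":0,"hand":0},
])

```text
clock: 6.4
tool_pos: [0.4748, 0.2112, 0.2557]
orientation: [0.003, -0.103, 0.995, 0.001]
ft_force: [0.8, 0.7, 0.5]
width: 0.0002
```

>>> jog_arm([
  {"ax":0,"ay":0,"az":0,"dx":1.2,"dy":3.5,"dz":0,"hand":0},
  {"ax":0,"ay":0,"az":0,"dx":1.2,"dy":3.5,"dz":0,"hand":0},
  {"ax":0,"ay":0,"az":0,"dx":1.2,"dy":3.5,"dz":0,"hand":0},
  {"ax":0,"ay":0,"az":0,"dx":1.2,"dy":3.5,"dz":0,"hand":0},
  {"ax":0,"ay":0,"az":0,"dx":1.2,"dy":3.5,"dz":0,"hand":0},
  {"ax":0,"ay":0,"az":0,"dx":1.2,"dy":3.5,"dz":0,"hand":0},
  {"ax":0,"ay":0,"az":0,"dx":1.2,"dy":3.5,"dz":0,"hand":0},
  {"ax":0,"ay":0,"az":0,"dx":0,"dy":0,"dz":0,"hand":0},
  {"ax":0,"ay":0,"az":0,"dx":0,"dy":0,"dz":0,"hand":0},
  {"ax":0,"ay":0,"az":0,"dx":0,"dy":0,"dz":0,"hand":0},
])

```text
clock: 7.4
tool_pos: [0.3413, 0.4318, 0.2511]
orientation: [0.0, -0.102, 0.995, -0.001]
ft_force: [-0.6, -0.5, 0.1]
width: 0.0004
```

```bash
python3 -c "
from h import *
to(PADS[0])
a=optics.snapshot('scene');b=optics.snapshot('top')
cv2.imwrite('pics/scene3.png',cv2.resize(a[110:380,220:540],None,fx=2.2,fy=2.2,interpolation=cv2.INTER_CUBIC))
cv2.imwrite('pics/top3.png',b)
d=cv2.absdiff(b,cv2.imread('pics/top0.png')).max(2); cv2.imwrite('pics/diff3.png',(d>25).astype('uint8')*255)"
```

```text
t 7.4 pos [0.3413 0.4318 0.2511] y ang 101.76 z [ 0.    -0.001 -1.   ] F [-0.6  -0.47  0.13] w 0.0004
delta tool cm [ -8.39 -24.31  19.14] joints [-0.91  0.39 -0.11  1.76  0.05  1.    0.74]
```

View pics/scene3.png

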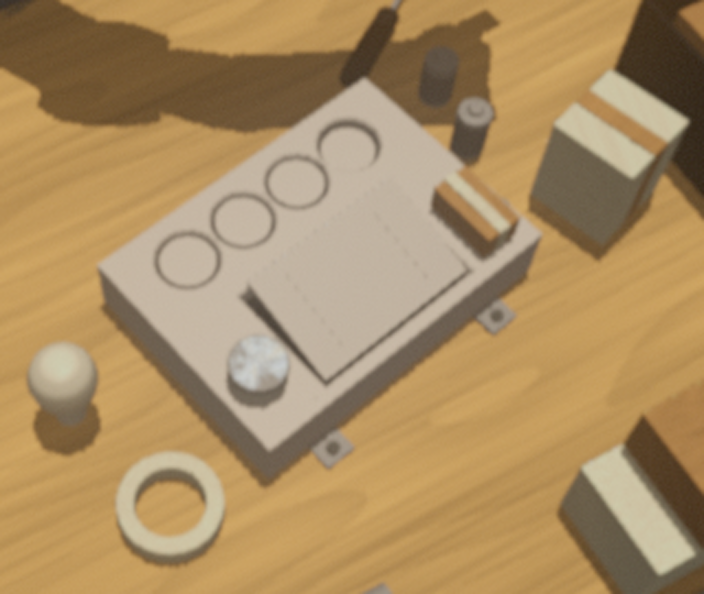

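View pics/top3.png

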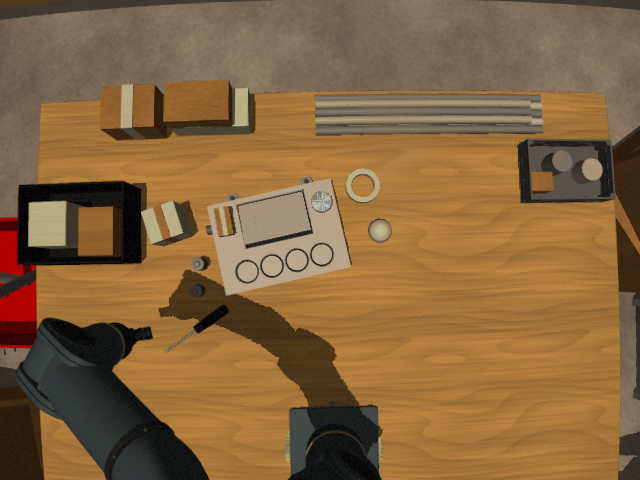

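View pics/diff3.png

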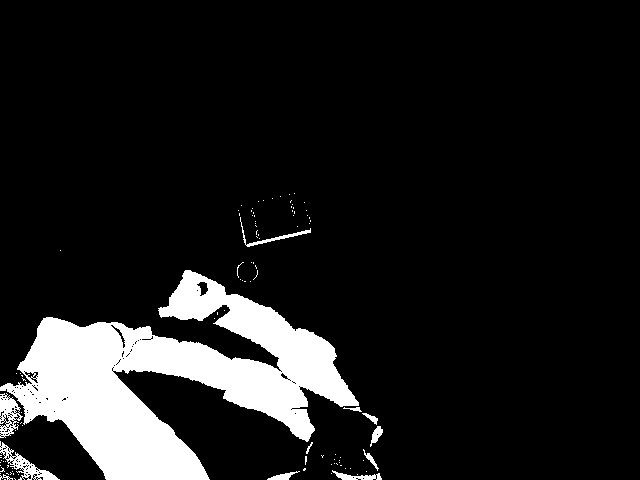

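The scene view shows the end pad sunk at (348,148) and the door standing up along its pad-side edge. Between the top views, only the door, that pad, the arm and its shadow have changed. As a last check, I'll triangulate the raised door corner.

```bash
python3 -c "
from h import *
print(tri((310,231.5),(220+248/2.2,110+289/2.2)))
print(tri((245.5,246),(220+388/2.2,110+180/2.2)))
env.hand_in()"
```

```text
(array([0.5683752 , 0.05119515, 0.07078653]), np.float64(0.0028070630234939306))
(array([0.53531959, 0.21140006, 0.08117302]), np.float64(0.0034870907630282547))
the job is handed in; nothing more can be done
```

The battery door is ajar and the job is handed in at about 7.5 s. The hand-in reports no verdict.

- **Finding the pad:** I measured the four pads from both cameras. They came out 64 mm apart, within 2 mm of the stated height. I probed the +y end pad (nearest cells, y = +96) first with closed fingertips. It gave, and the door rose with it, so I did not touch the other three.
- **Pressing it home:** I pressed until the force rose to 12.8 N, with the fingertips at 53.0 mm, which is 7 mm in. Then I backed straight up and away.
- **Last pictures:** The pad stays sunk and the door stays ajar. In the top view only the door, that pad, the arm and its shadow changed, so no loose thing moved. The wrist force is near zero and the arm is clear of everything.

**Checks that disagreed or stayed weak:**
- **Door height:** A rough triangulation from hand-picked blurry door corners put the raised edge at 71 and 81 mm, with rays missing by about 3 mm. The stated height is about 94 mm. I put this down to poorly matched corners, so it shows the door is raised but does not confirm the angle. The evidence that it is fully open is the pad reaching its stop.
- **Force reading:** While the pad was sinking, the wrist force read only about 1 N, not the stated 4 N. It became clear only at the stop.

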